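Take down the stack of stripped parts: good parts to their trays, cracked lens to scrap

TASK

Take the stack of stripped parts on the shelf apart: the bar-handled knob, the round knob and the steel latch plate each go flat into the cut-out of the parts tray made for its own shape and size, and the cracked amber lens is scrapped in the tin bin at the foot of the chute. Do not let either knob or the latch plate topple over on the way.

Things in the scene. Friction and masses are not known exactly. Their poses are not given: they have to be found in the camera images.
- knob_bar: Black bakelite switch knob with a bar handle, on top of the stack at the start (on the round knob). Round skirt 34 mm across and 8 mm high; on it a straight bar 34 mm long, 12 mm thick and 14 mm high, whole knob 22 mm high, 30 g. Origin: centre of the underside; x runs along the bar, y across its 12 mm thickness, z up.
- knob_round: Plain round black bakelite switch knob, fluted edge, flat top with a short white pointer line, 51 mm across over the flutes, 22 mm high, 60 g. At the start it stands on the lens and carries the bar knob. Origin: centre of the underside, z up.
- lens: Cracked amber lamp lens, a flat-topped round disc 63 mm across over its fine ribs, 22 mm high, 70 g. At the start it lies on the latch plate and carries the round knob. Origin: centre of the underside, z up.
- latch_plate: Pressed steel battery latch plate, bottom of the stack, standing on the shelf (shelf top 160 mm above the bench): 110 mm long (x), 56 mm wide (y), 18 mm high, a 3 mm top with its two long sides turned down 90 degrees to the shelf, so it can be gripped across its 56 mm width; 220 g. Origin: centre of the underside, z up.
- tray_bar: Sheet-steel parts tray fixed on the shelf, 140 mm (x) by 100 mm (y), 14 mm high, filled flush with grey foam; in its middle a small round cut-out 50 mm across and 6 mm deep with a pale floor, 8 mm above the tray's underside: the place of the bar-handled knob. Origin: centre of the underside.
- tray_round: Fixed parts tray of the same make and size (140 x 100 x 14 mm); in its middle a larger round cut-out 66 mm across, 6 mm deep, floor 8 mm above the tray's underside: the place of the round knob. Origin: centre of the underside.
- tray_plate: Fixed parts tray of the same make and size (140 x 100 x 14 mm); in its middle a rectangular cut-out 126 mm (x) by 72 mm (y), 6 mm deep, floor 8 mm above the tray's underside: the place of the latch plate, its length along the tray's length (either way round). Origin: centre of the underside.
- chute: Fixed slippery sheet-metal chute on the right-hand end of the raised shelf. Origin: middle of its upper brink, level with the shelf top. From there the slide falls at 38 degrees towards its own -y, off the shelf: 170 mm wide, 138 mm long (109 mm level), side walls 30 mm. A disc let go flat just over the slide, its middle about 50 mm out from the brink, tips on to it and slides into the bin.
- bin: Dented oblong tin bin, 240 mm (x) by 200 mm (y) and 70 mm high, open at the top, fixed on the bench at the foot of the chute. Origin: centre of its underside.
Not all that is in view belongs to the job. What is shaped like the knob_bar but green or pink is not meant.

How it is judged:
At the end, for the whole second after the job is handed in: Each knob upright on the floor of its own cut-out, within 12 mm of its middle; the latch plate flat on the floor of the rectangular cut-out, within 14 mm of its middle and 0.3 rad of its length; the lens lying in the bin; all at rest (horizontal distance between knob_bar and tray_bar below 0.012 m and z of knob_bar in the frame of tray_bar below 0.011 m and angle between each of knob_bar, knob_round's own z axis and vertical below 0.1 rad and linear speed of each of knob_bar, knob_round, latch_plate, lens below 0.02 m/s and horizontal distance between knob_round and tray_round below 0.012 m and z of knob_round in the frame of tray_round below 0.011 m and horizontal distance between latch_plate and tray_plate below 0.014 m and z of latch_plate in the frame of tray_plate below 0.011 m and angle between latch_plate's own z axis and vertical below 0.06 rad and angle between the x axis of latch_plate and the x axis of tray_plate, either way round below 0.3 rad and x of lens in the frame of bin between -0.12 and 0.12 m and y of lens in the frame of bin between -0.1 and 0.1 m and z of lens in the frame of bin below 0.06 m); the robot touches nothing.
It fails at once if the bar knob topples (angle between knob_bar's own z axis and vertical above 0.9 rad).
It fails at once if the round knob topples (angle between knob_round's own z axis and vertical above 0.9 rad).
It fails at once if the latch plate topples (angle between latch_plate's own z axis and vertical above 0.9 rad).
It also fails if it takes over 106 s, if anything falls off the work surface, if the arm or the gripper's body presses on something with over 40 N, if the wrist force passes 120 N, or if a joint passes its speed limit or range.

ROBOT

A 6-joint arm with a two-finger parallel gripper is mounted at the origin on the work surface. World frame = base frame: x ahead of the robot, y to its left, z up, the work surface at z = 0. Lengths are in m, angles in rad, forces in N, time in s.
With the tool pointing down it reaches from about 0.35 to 0.875 m from the base axis. Payload 4.2 kg.
Tool frame: the origin (TCP) lies on the centre line of the jaws, within the pads' length; the fingertips stand 17 mm ahead of it and the grasp point (between the pads) lies 2 mm behind it; z points along the fingers, y is the direction in which the jaws open and shut (so a half turn about z gives the same grasp; the last joint's range is limited). The gripper opens to 87 mm and grips with 3 to 60 N. Pads are 19 mm wide; open, the fingers measure 117 mm over their backs; the gripper's body (75 mm by 190 mm) begins 51 mm behind the grasp point.
Start: joints at [1.563, 0.385, 0.008, 0, -1.194, -0.259], TCP at [0.165, 0.603, 0.24] pointing down, gripper open.
Joint ranges: [-3.14, 3.14], [-1.21, 2.06], [-1.07, 1.41], [-3.16, 2.05], [-2.99, -0.16], [-3.1, 3.1]. Speed limits (rad/s): [2.79, 2.79, 3.14, 3.14, 3.14, 3.14].

INTERFACE

Orientations are given as a 3x3 rotation matrix whose columns are the frame's x, y, z axes.
In Python, from plant import r, cams gives the robot as it stands.
- The arm moves only by the shell command python3 -m jog 'ROWS' [FORCE]. ROWS is JSON, one flat list of numbers, 5 for each row, row after row: the shift along the tool's x, y, z in cm, then the turn about the tool's z in degrees, then the closure, from -1 (fully open) to 1 (shut), so that 0 is half open. A call has exactly 8 rows; each row shifts and turns the commanded pose from where the row before left it, along the tool's axes as they then stand; what a row does not reach is not made up. A row lasts 1/10 s, in which the tool goes at most 50 mm and 8.59 degrees, less where a joint would pass 70% of its speed; a pose out of reach is approached as far as the arm can. A call with a gripper value outside its range is refused whole. The fingers move at their own pace and stop on an object; FORCE is the grip in N (left out, the last holds). Time passes only in rows, so rows that do not move let the fingers close, or fill a call up. It gives the time, the measured TCP pose, the force and the opening at its end, in the units of the state.
- r.observe(): the state, without advancing time (a new reading comes with each control period).
- cams.grab_frame(name): name is "side" or "top"; returns a dict with "frame" (400x640x3 uint8, red, green, blue), "camera_matrix" (3x3 intrinsics, pixels), "world_from_camera" (4x4, takes a point from camera to world coordinates). Camera axes: x right, y down, z forward; pixel columns grow to the right and rows downward; lengths in m; the calibration is good to about 2 mm. A picture is of the moment at which its call begins. There is no depth.
- r.finish_job(): hands the job in, once; it reports no verdict.
Trained networks look in the newest picture that a camera, given by its name, has taken for a name from the list of things; names that differ only in an ending like _2 or _b are one class to them, and where a whole thing is asked for, a point or a joint stands for the part that bears it (a point fixed in the world has none). Each returns a list of dicts, best first, with "p" (0 to 1); they miss things now and then, are a little off and sometimes report something else, mostly with a low value. They report only what shows in the picture. A call takes as long as a camera call. They do not tell look-alikes from the thing itself.
- cams.spot_in(camera, name): "xyz" ([x, y, z] in m, in world coordinates, good to about 4 mm: the middle of the surface that is visible of it).
- cams.masks_of(camera, name): "pixels" (400x640 bool, what is visible of it).
The state is a dict: "time": time; "q": joint angles; "qd": joint speeds; "tau": joint torques, N m; "ee_pos": TCP position; "eef_rot": TCP orientation; "ft_force": force on the tool from outside, world axes, zero at the start; "wrist_torque": the same for the moment, N m; "opening": finger opening in m.
Only numpy, scipy, OpenCV 4.12 (cv2) and the standard library are available. Lean on these libraries where they do the work, as an engineer would, in place of code of your own. Each camera call takes 0.05 s, during which the arm holds its last target. There are 200 camera calls.

## Working session

There is one attempt and no reset: what is moved stays moved. The work goes in short steps, Python scripts to look and compute and a shell command to move; the robot and the scene stay as the last step left them, time stands still between calls to the robot, and variables do not carry over. Pictures are saved under pics/ and viewed, on a budget of 14 in all, crops included, one or two more only if the job needs it, and the job is handed in when it is done.

```bash
ls; mkdir -p pics
cat > h.py <<'E'
import numpy as np, cv2
from plant import r, cams
def save(cam,fn):
    f=cams.grab_frame(cam); cv2.imwrite('pics/'+fn,f['frame'][:,:,::-1]); return f
def pix(f,p):
    T=np.linalg.inv(f['world_from_camera']); c=T[:3,:3]@np.array(p)+T[:3,3]; u=f['camera_matrix']@c; return u[:2]/u[2]
def ray(f,uv,z):
    T=np.array(f['world_from_camera']); d=T[:3,:3]@np.linalg.solve(f['camera_matrix'],[uv[0],uv[1],1]); o=T[:3,3]; return o+d*(z-o[2])/d[2]
E
python3 - <<'E'
from h import *
np.set_printoptions(precision=3,suppress=True)
o=r.observe(); print(o['time'],o['ee_pos'],o['eef_rot'],o['opening'])
fs={c:save(c,c+'0.png') for c in('side','top')}
for c in fs:
    print(c,fs[c]['world_from_camera'][:3,3],fs[c]['world_from_camera'][:3,2])
    for n in 'knob_bar knob_round lens latch_plate tray_bar tray_round tray_plate chute bin'.split():
        for d in cams.spot_in(c,n)[:3]: print(c,n,round(d['p'],2),np.array(d['xyz']),pix(fs[c],d['xyz']).round())
print(r.observe()['time'])
E
```

```text
pics
0.0 [0.165 0.602 0.238] [[ 0.965 -0.264 -0.   ]
 [-0.264 -0.965 -0.002]
 [ 0.     0.002 -1.   ]] 0.08721044776040023
side [ 0.314 -0.79   0.776] [ 0.235  0.745 -0.624]
side knob_bar 0.66 [ 0.723 -0.415  0.009] [447. 335.]
side knob_bar 0.52 [ 0.332 -0.429  0.015] [280. 394.]
side knob_round 0.77 [ 0.6   -0.11   0.217] [352. 195.]
side lens 0.65 [ 0.603 -0.119  0.191] [354. 205.]
side lens 0.49 [ 0.543 -0.279  0.123] [354. 277.]
side latch_plate 0.66 [ 0.604 -0.114  0.181] [353. 207.]
side tray_bar 0.76 [0.606 0.313 0.174] [308. 133.]
side tray_round 0.83 [0.466 0.287 0.171] [268. 144.]
side tray_plate 0.88 [ 0.472 -0.096  0.172] [300. 216.]
side chute 0.98 [ 0.544 -0.286  0.121] [355. 280.]
side bin 0.91 [ 0.535 -0.401  0.004] [368. 355.]
top [ 0.39  -0.041  1.402] [ 0.111 -0.    -0.994]
top knob_bar 0.58 [ 0.736 -0.402  0.008] [441. 137.]
top knob_bar 0.56 [ 0.333 -0.418  0.013] [448. 273.]
top knob_bar 0.52 [ 0.61  -0.093  0.23 ] [340. 163.]
top knob_round 0.68 [ 0.601 -0.089  0.225] [339. 167.]
top knob_round 0.63 [ 0.603 -0.089  0.199] [338. 168.]
top lens 0.5 [ 0.606 -0.091  0.201] [339. 166.]
top latch_plate 0.57 [ 0.594 -0.091  0.176] [339. 173.]
top tray_bar 0.68 [0.614 0.328 0.176] [178. 162.]
top tray_round 0.6 [0.469 0.295 0.173] [188. 218.]
top tray_plate 0.64 [ 0.472 -0.089  0.165] [337. 220.]
top chute 0.61 [ 0.549 -0.267  0.133] [403. 193.]
top bin 0.84 [ 0.533 -0.432 -0.002] [451. 205.]
1.0
```

View pics/side0.png

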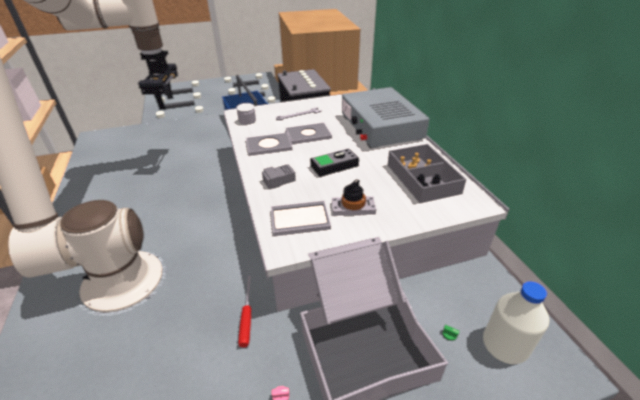

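View pics/top0.png

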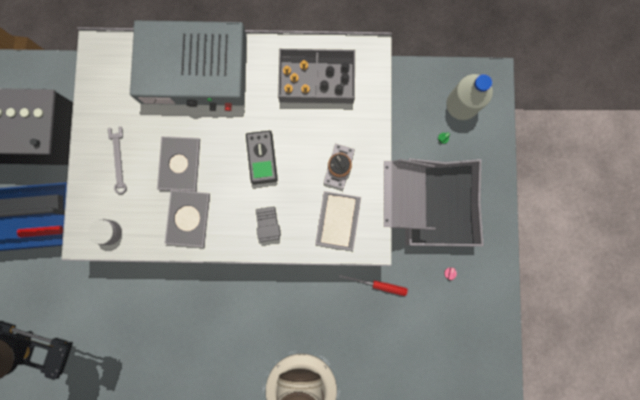

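The side view shows the stack at (353,195), the plate tray at (300,217), the round tray at (268,144), the bar tray at (308,133) and the chute and bin at (355,280) and (370,350). In the top view these are at (339,165), (338,220), (188,218), (178,163) and (405,193) and (450,205). The green and pink knobs lie on the bench. Next I'll measure closely.

Run:
```python
from h import *
np.set_printoptions(precision=4,suppress=True)
fs={c:cams.grab_frame(c) for c in('top','side')}
def crop(c,u,v,w=40,s=7):
    return cv2.resize(fs[c]['frame'][v-w//2-0:v+w//2,u-w//2:u+w//2],None,fx=s,fy=s,interpolation=cv2.INTER_CUBIC)
a=np.hstack([crop('top',339,166,50,8),crop('side',353,197,50,8)])
cv2.imwrite('pics/stack.png',a[:,:,::-1])
# pale floors
seeds={'tray_bar':[(178,163),(308,133)],'tray_round':[(187,218),(269,143)],'tray_plate':[(338,220),(300,217)]}
for n,s in seeds.items():
    for c,(u,v) in zip(('top','side'),s):
        im=fs[c]['frame'].astype(int); g=im.min(2)
        x0,y0=u-40,v-30; sub=g[y0:v+30,x0:u+40]
        tray=[m for m in cams.masks_of(c,n)][:1]
        m=tray[0]['pixels'][y0:v+30,x0:u+40] if tray else np.ones_like(sub,bool)
        mm=cv2.morphologyEx(m.astype(np.uint8),cv2.MORPH_CLOSE,np.ones((15,15)))
        thr=170
        b=((sub>thr)&(mm>0)).astype(np.uint8)
        k,l,st,ce=cv2.connectedComponentsWithStats(b)
        i=l[30,40]
        pts=np.argwhere(l==i)[:,::-1]+[x0,y0]
        W=np.array([ray(fs[c],p,.168)[:2] for p in pts]).astype(np.float32)
        T=np.array([ray(fs[c],p,.174)[:2] for p in np.argwhere(mm)[:,::-1]+[x0,y0]]).astype(np.float32)
        print(n,c,g[v,u],i,len(pts),'floor mean',W.mean(0),cv2.minAreaRect(W),'tray',cv2.minAreaRect(T))
for n in ('knob_bar','knob_round','lens','latch_plate'):
  for c in fs:
    for m in cams.masks_of(c,n)[:3]:
        p=np.argwhere(m['pixels'])[:,::-1]; print(n,c,round(m['p'],2),len(p),p.mean(0),p.min(0),p.max(0),cv2.minAreaRect(p.astype(np.float32)))
```

```text
tray_bar top 203 3 245 floor mean [0.6125 0.3286] ((0.6130021214485168, 0.32879361510276794), (0.04374635964632034, 0.04407896846532822), 46.57549285888672) tray ((0.6144089698791504, 0.3281952142715454), (0.15619811415672302, 0.11039816588163376), 0.995837926864624)
tray_bar side 244 7 78 floor mean [0.6123 0.3311] ((0.612573504447937, 0.3303196430206299), (0.0432724729180336, 0.04832787066698074), 71.3017578125) tray ((0.6075046062469482, 0.31578129529953003), (0.12307864427566528, 0.139978289604187), 88.8558349609375)
tray_round top 203 5 458 floor mean [0.4694 0.2989] ((0.4698401093482971, 0.2990296185016632), (0.05949468910694122, 0.061315204948186874), 46.82958984375) tray ((0.47118890285491943, 0.2971210479736328), (0.10792951285839081, 0.15468230843544006), 89.65794372558594)
tray_round side 244 4 160 floor mean [0.4691 0.3012] ((0.4692630171775818, 0.30262312293052673), (0.05942896381020546, 0.06546046584844589), 71.36029815673828) tray ((0.46613553166389465, 0.28706225752830505), (0.12919040024280548, 0.1456221044063568), 89.87589263916016)
tray_plate top 204 2 1286 floor m
[... 1190 characters left out ...]
6, 16.45806884765625), 4.085616588592529)
lens top 0.71 467 [338.1991 166.0043] [324 143] [354 188] ((338.5093994140625, 165.2169647216797), (21.97768783569336, 42.44441223144531), 15.945395469665527)
lens top 0.35 2816 [404.1864 193.6026] [383 159] [430 228] ((406.5, 193.5), (69.0, 47.0), 90.0)
lens side 0.5 229 [353.0611 203.8079] [340 196] [365 210] ((352.5, 203.0), (14.0, 25.0), 90.0)
latch_plate top 0.76 378 [337.3995 165.3228] [324 143] [353 186] ((338.111572265625, 164.81085205078125), (21.271114349365234, 40.624637603759766), 16.50436019897461)
latch_plate side 0.92 460 [353.5478 207.3152] [331 196] [375 214] ((352.9999694824219, 205.0), (43.99999237060547, 17.999996185302734), -0.0)
```

View pics/stack.png

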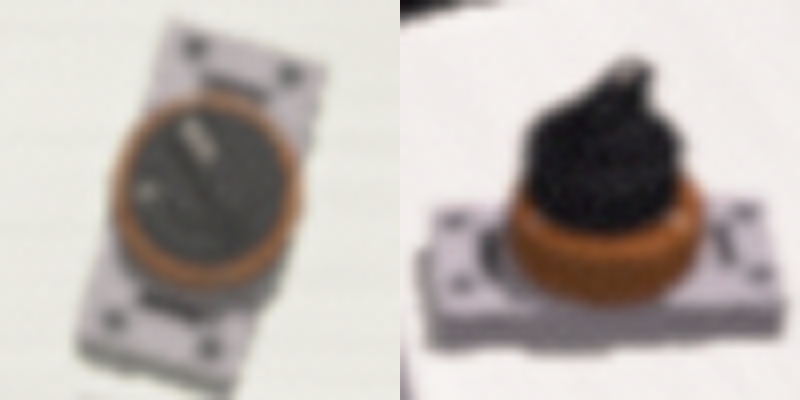

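The stack crops show the plate leaning about -15° with the lens and round knob near its middle. The bar knob on top has its white pointer end at crop (198,140), which is top pixel (338.7,158.5). The bar itself is dark on dark, so I'll enhance the contrast.

Run:
```python
from h import *
out=[]
for c,(u,v) in (('top',(339,163)),('side',(353,192))):
    fs=[cams.grab_frame(c) for _ in range(4)]
    im=np.mean([f['frame'] for f in fs],0)[v-14:v+14,u-14:u+14]
    g=np.clip((im-10)*(255/85.),0,255).astype(np.uint8)
    out.append(cv2.resize(g,(392,392),interpolation=cv2.INTER_CUBIC))
    # project expected: bar top centre
    np.save(c+'.npy',np.mean([f['frame'] for f in fs],0))
cv2.imwrite('pics/bar.png',np.hstack(out)[:,:,::-1])
f=cams.grab_frame('top'); print('plate c',ray(f,(339.3,166.6),.178))
cs=[ray(f,(314+a/8,141+b/8),.178)[:2] for a,b in((170,20),(325,65),(235,390),(80,345))]
print(cs,cv2.minAreaRect(np.array(cs,np.float32)))
```

```text
plate c [ 0.60966753 -0.0929519   0.178     ]
[array([ 0.67068741, -0.08161158]), array([ 0.65661145, -0.13238805]), array([ 0.54917949, -0.10423549]), array([ 0.56298738, -0.05391295])] ((0.6099334359169006, -0.09292353689670563), (0.05268613621592522, 0.11180426180362701), 75.31581115722656)
```

View pics/bar.png

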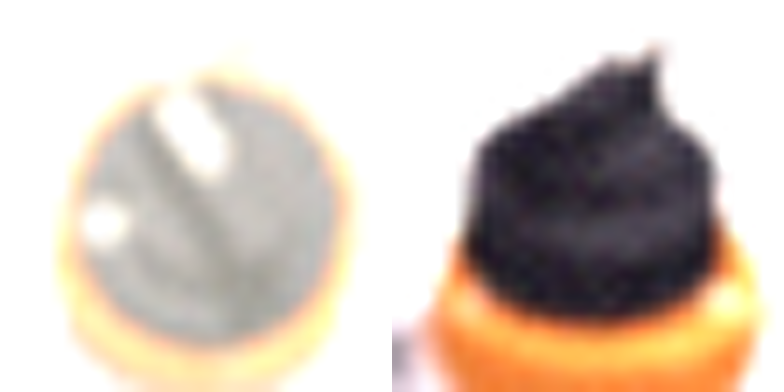

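The enhanced crop shows the white pointer along the bar from (178,100) to (215,165), so the bar's yaw is about +30°. The bar's centre is near top pixel (340.6,161).

```bash
cat >> h.py <<'E'
np.set_printoptions(precision=4,suppress=True)
def go(xyz,psi):
    """tool-frame shift (cm) in the present axes and in the turned axes, and turn (deg)"""
    o=r.observe(); R=np.array(o['eef_rot']); d=np.array(xyz)-o['ee_pos']
    p0=np.degrees(np.arctan2(R[1,0],R[0,0])); t=-(psi-p0); 
    c,s=np.cos(np.radians(psi)),np.sin(np.radians(psi)); R2=np.array([[c,s,0],[s,-c,0],[0,0,-1]])
    print('t',o['time'],'pos',np.array(o['ee_pos']),'psi',round(p0,2),'turn',round(t,1),'now-axes cm',100*R.T@d,'turned-axes cm',100*R2.T@d)
E
python3 - <<'E'
from h import *
f=cams.grab_frame('top'); g=cams.grab_frame('side')
b=ray(f,(340.6,161),.244); print('bar c',b)
c,s=np.cos(np.radians(30)),np.sin(np.radians(30))
for P in (b,[.61,-.093,.244]):
    P=np.array(P); print('end top',pix(f,P+[.016*c,.016*s,0]),'end side',pix(g,P+[.016*c,.016*s,0]),'other side',pix(g,P-[.016*c,.016*s,0]))
im=f['frame'][150:250,370:495]; a=cv2.resize(im,None,fx=3.2,fy=4,interpolation=cv2.INTER_CUBIC)
im2=g['frame'][235:320,300:410]; a2=cv2.resize(im2,(400,400),interpolation=cv2.INTER_CUBIC)
cv2.imwrite('pics/chute.png',np.hstack([a,a2])[:,:,::-1])
for n in('round',): 
  # black disc of round knob in top view: centre display (208,213)
  print('round c',ray(f,(325+208/14,149+208/14),.222))
print('lens c',ray(f,(314+205/8,141+190/8),.20))
go([.61,-.093,.30],30)
E
```

```text
bar c [ 0.6118 -0.0932  0.244 ]
end top [337.4239 155.4091] end side [358.1103 178.7923] other side [349.9541 184.433 ]
end top [337.3467 156.1433] end side [357.3923 178.8908] other side [349.2187 184.5354]
round c [ 0.6088 -0.0924  0.222 ]
lens c [ 0.6105 -0.0928  0.2   ]
t 2.35 pos [0.1648 0.6029 0.2396] psi -15.29 turn -45.3 now-axes cm [61.2956 55.3872 -6.0465] turned-axes cm [ 3.7651 82.5274 -6.0426]
```

View pics/chute.png

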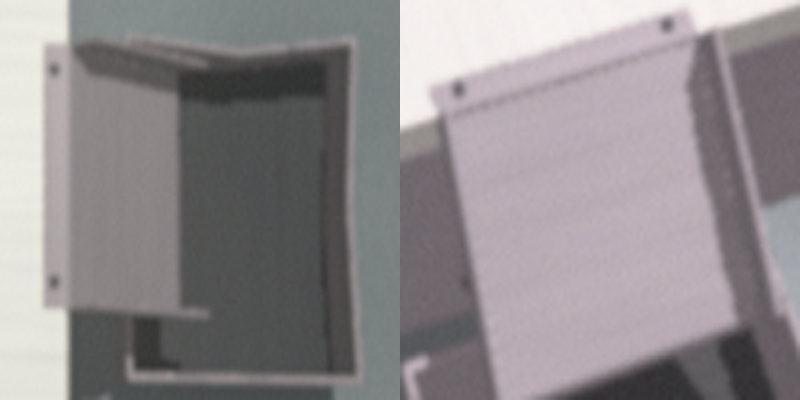

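The brink fold runs at top column ≈391.5, rows 161–227, and is vertical in the image, so the chute's yaw is about 0. I'll triangulate the bar tip and start the arm on its way.

```bash
python3 - <<'E'
from h import *
f=cams.grab_frame('top'); g=cams.grab_frame('side')
from scipy.optimize import least_squares
def tri(a,b): 
    s=least_squares(lambda p:np.r_[pix(f,p)-a,pix(g,p)-b],[.61,-.09,.22]); return s.x,s.fun
print('tip',tri(np.array([337.1,155.]),np.array([356.2,181.7])))
print('brink',ray(f,(391.5,161),.16),ray(f,(391.5,227),.16),'side',ray(g,(300+448/400*110/1,235+115*85/400),.16)if 0 else '', ray(g,(300+448*.275,235+115*.2125),.16),ray(g,(300+690*.275-110,235+38*.2125),.16))
E
python3 -m jog '[0,0,-1,-8.5,-1, 0,0,-1,-8.5,-1, 0,0,-1,-8.5,-1, 0,0,-1,-8.5,-1, 0,0,-1,-8.5,-1, 0,0,-1,-2.8,-1, 0,3,0,0,-1, 0,5,0,0,-1]'
```

```text
tip (array([ 0.6252, -0.0838,  0.2352]), array([-0.3817,  1.3078,  1.3422, -0.257 ]))
brink [ 0.6303 -0.2314  0.16  ] [ 0.456  -0.2315  0.16  ] side  [ 0.6945 -0.31    0.16  ] [ 0.6247 -0.2328  0.16  ]
time: 3.25
ee_pos: [0.2042, 0.5345, 0.2988]
eef_rot: [[0.864, 0.503, 0.0], [0.503, -0.864, 0.0], [0.0, -0.0, -1.0]]
ft_force: [1.9, -0.5, 0.2]
opening: 0.0868
```

```bash
python3 -m jog '[0.5,5,0,0,-1, 0.5,5,0,0,-1, 0.5,5,0,0,-1, 0.5,5,0,0,-1, 0.4,5,0,0,-1, 0.4,5,0,0,-1, 0.4,5,0,0,-1, 0.4,5,0,0,-1]' >/dev/null; python3 -m jog '[0,5,0,0,-1, 0,5,0,0,-1, 0,5,0,0,-1, 0,5,0,0,-1, 0,5,0,0,-1, 0,5,0,0,-1, 0,3,0,0,-1, 0,0,0,0,-1]'; python3 -c "
from h import *
go([.611,-.0925,.25],30)"
```

```text
time: 4.85
ee_pos: [0.6013, -0.0824, 0.2983]
eef_rot: [[0.868, 0.496, -0.001], [0.496, -0.868, -0.001], [-0.001, -0.0, -1.0]]
ft_force: [-0.7, -0.0, -0.8]
opening: 0.0872
t 4.85 pos [ 0.6013 -0.0824  0.2983] psi 29.73 turn -0.3 now-axes cm [0.3486 1.3573 4.8304] turned-axes cm [0.3354 1.3586 4.8309]
```

```bash
python3 -m jog '[0.3,1.4,0,0,-0.1, 0,0,1.5,0,-0.1, 0,0,1.5,0,-0.1, 0,0,1,0,-0.1, 0,0,0.8,0,-0.1, 0,0,0,0,-0.1, 0,0,0,0,0.2, 0,0,0,0,0.4]' 15; python3 -m jog '[0,0,0,0,0.6, 0,0,0,0,0.8, 0,0,0,0,1, 0,0,0,0,1, 0,0,0,0,1, 0,0,0,0,1, 0,0,0,0,1, 0,0,0,0,1]' 15; python3 -c "
from h import *
go([.611,-.0925,.25],30)
save('side','g1.png')"
python3 -c "
import cv2
a=cv2.imread('pics/g1.png');cv2.imwrite('pics/g1c.png',cv2.resize(a[140:230,290:420],None,fx=4,fy=4))"
```

```text
time: 5.65
ee_pos: [0.6102, -0.0897, 0.2525]
eef_rot: [[0.866, 0.501, 0.002], [0.501, -0.866, -0.0], [0.001, 0.001, -1.0]]
ft_force: [-0.4, -0.0, 0.9]
opening: 0.0388
time: 6.45
ee_pos: [0.6098, -0.0899, 0.2518]
eef_rot: [[0.866, 0.5, 0.0], [0.5, -0.866, -0.0], [0.0, 0.0, -1.0]]
ft_force: [-0.1, -0.0, 1.5]
opening: 0.0115
t 6.45 pos [ 0.6098 -0.0899  0.2518] psi 30.02 turn 0.0 now-axes cm [-0.0307  0.2851  0.1801] turned-axes cm [-0.0305  0.2851  0.18  ]
```

View pics/g1c.png

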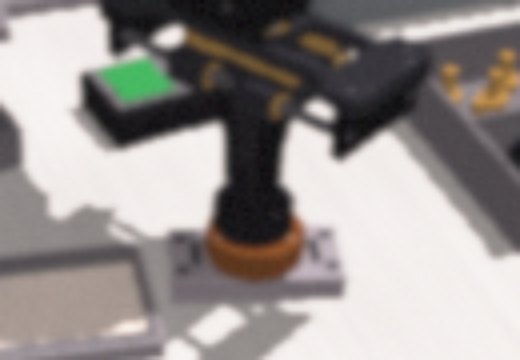

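The picture shows the jaws closed on the bar, with an opening of 11.5 mm. The round knob and lens are still in place below.

```bash
python3 -m jog '[0,0,-0.5,0,1, 0,0,-1,0,1, 0,0,-1.5,0,1, 0,0,-2,0,1, 0.5,-1.5,-1,0,1, 1,-2.5,0,0,1, 2,-3.5,0,0,1, 2,-3.5,0,0,1]' 20; python3 -m jog '[2,-3.5,0,0,1, 2,-3.5,0,0,1, 2,-3.5,0,0,1, 2,-3.5,0,0,1, 2,-3.5,0,0,1, 2,-3.5,0,0,1, 1,-1.5,0,0,1, 0,0,0,0,1]'; python3 -c "
from h import *
go([.613,.3295,.20],30)
f=save('top','t2.png'); print([ (round(d['p'],2),d['xyz']) for d in cams.spot_in('top','knob_bar')])"
```

```text
time: 7.3
ee_pos: [0.6018, 0.0346, 0.3121]
eef_rot: [[0.866, 0.499, 0.0], [0.499, -0.866, 0.001], [0.001, -0.0, -1.0]]
ft_force: [0.5, 0.1, -0.8]
opening: 0.0118
time: 8.1
ee_pos: [0.6015, 0.2958, 0.3107]
eef_rot: [[0.864, 0.503, -0.001], [0.503, -0.864, -0.0], [-0.001, -0.0, -1.0]]
ft_force: [-0.7, 0.2, -0.9]
opening: 0.0116
t 8.1 pos [0.6015 0.2958 0.3107] psi 30.21 turn 0.2 now-axes cm [ 2.7018 -2.3343 11.0683] turned-axes cm [ 2.6806 -2.348  11.0706]
[]
```

```bash
python3 -m jog '[1.4,-1.2,0,0,1, 1.3,-1.15,2,0,1, 0,0,2.5,0,1, 0,0,2.5,0,1, 0,0,1.5,0,1, 0,0,0.6,0,1, 0,0,0,0,1, 0,0,0,0,1]'; python3 -c "
from h import *
go([.613,.3295,.20],30)
f=save('side','s3.png'); 
a=f['frame'][100:160,260:350]; g=save('top','t3.png'); b=g['frame'][130:190,140:220]
b=np.clip(b.astype(float)*1.3,0,255).astype(np.uint8);a=np.clip(a.astype(float)*1.3,0,255).astype(np.uint8)
cv2.imwrite('pics/s3c.png',np.hstack([cv2.resize(a,(420,300),interpolation=2),cv2.resize(b,(380,300),interpolation=2)])[:,:,::-1])"
```

```text
time: 9.0
ee_pos: [0.6145, 0.3265, 0.2213]
eef_rot: [[0.866, 0.5, 0.001], [0.5, -0.866, 0.001], [0.001, 0.0, -1.0]]
ft_force: [0.2, -0.8, 0.2]
opening: 0.0116
t 9.0 pos [0.6145 0.3265 0.2213] psi 29.99 turn -0.0 now-axes cm [ 0.0154 -0.3382  2.1328] turned-axes cm [ 0.0184 -0.3378  2.1328]
```

View pics/s3c.png

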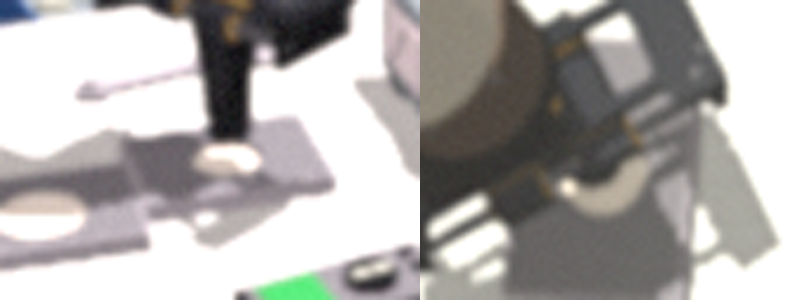

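The side crop shows the black knob at (230,140) right over the pale cut-out at (228,160), and the top crop agrees. I'll lower it now.

```bash
python3 -m jog '[0,-0.3,0.5,0,1, 0,0,0.6,0,1, 0,0,0.5,0,1, 0,0,0.3,0,1, 0,0,0.2,0,1, 0,0,0.1,0,1, 0,0,0,0,1, 0,0,0,0,1]'; python3 -c "
from h import *
go([.613,.3295,.198],30)"
```

```text
time: 9.9
ee_pos: [0.6126, 0.3293, 0.1987]
eef_rot: [[0.866, 0.5, 0.0], [0.5, -0.866, 0.0], [0.0, 0.0, -1.0]]
ft_force: [0.6, -0.8, -1.0]
opening: 0.0119
t 9.9 pos [0.6126 0.3293 0.1987] psi 30.01 turn 0.0 now-axes cm [0.0415 0.0049 0.0735] turned-axes cm [0.0415 0.0049 0.0735]
```

```bash
python3 -m jog '[0,0,0.1,0,1, 0,0,0,0,1, 0,0,0,0,0.5, 0,0,0,0,0.2, 0,0,0,0,0, 0,0,0,0,0, 0,0,0,0,0, 0,0,-1,0,0]'; python3 -m jog '[0,0,-2,0,0, 0,0,-3,0,0, 0,0,-3,5,-0.3, 0,0,-2,8,-0.6, -1,2,0,8,-1, -2,4,0,8,-1, -2.5,4.3,0,8,-1, -2.5,4.3,0,8,-1]'; python3 -c "
from h import *
go([.6095,-.0925,.30],-15)"
```

```text
time: 10.7
ee_pos: [0.6117, 0.3288, 0.2061]
eef_rot: [[0.866, 0.5, -0.003], [0.5, -0.866, -0.002], [-0.004, 0.0, -1.0]]
ft_force: [-0.5, -0.4, -1.0]
opening: 0.0427
time: 11.5
ee_pos: [0.5406, 0.1798, 0.308]
eef_rot: [[0.964, -0.265, 0.001], [-0.265, -0.964, -0.0], [0.001, -0.0, -1.0]]
ft_force: [0.6, -0.4, 0.5]
opening: 0.0821
t 11.5 pos [0.5406 0.1798 0.308 ] psi -15.34 turn -0.3 now-axes cm [13.8487 24.4413  0.807 ] turned-axes cm [13.703  24.5235  0.7977]
```

Check the placement from clear views, and measure the round knob again on the way.

```bash
python3 -m jog '[2,3.5,0,0,-1, 2,4,0,0,-1, 2,4,0,0,-1, 2,4,0,0,-1, 2,4,0,0,-1, 0.5,1,0,0,-1, 0,0,0,0,-1, 0,0,0,0,-1]'; python3 -c "
from h import *
go([.6095,-.0925,.25],-15)
f=save('side','s4.png'); g=save('top','t4.png')
for c in('side','top'):
  for n in('knob_bar','knob_round'):
    for d in cams.spot_in(c,n): print(c,n,round(d['p'],2),np.array(d['xyz']))
sc=lambda a,s:cv2.resize(a,s,interpolation=2)
cv2.imwrite('pics/m4.png',np.vstack([np.hstack([sc(f['frame'][110:160,275:340],(390,300)),sc(g['frame'][140:190,150:215],(390,300))]),np.hstack([sc(f['frame'][165:230,310:395],(390,298)),sc(g['frame'][135:200,300:385],(390,298))])])[:,:,::-1])"
```

```text
time: 12.3
ee_pos: [0.5894, -0.0431, 0.3079]
eef_rot: [[0.966, -0.258, 0.0], [-0.258, -0.966, 0.0], [0.0, -0.0, -1.0]]
ft_force: [0.1, 0.0, -0.4]
opening: 0.087
t 12.3 pos [ 0.5894 -0.0431  0.3079] psi -14.98 turn 0.0 now-axes cm [3.217  4.2532 5.792 ] turned-axes cm [3.2207 4.2494 5.7928]
side knob_bar 0.65 [ 0.725  -0.4119  0.0124]
side knob_bar 0.51 [0.6108 0.3207 0.1826]
side knob_bar 0.45 [ 0.3327 -0.4328  0.0138]
side knob_round 0.64 [ 0.6039 -0.1037  0.2168]
top knob_bar 0.7 [ 0.333  -0.4205  0.0177]
top knob_bar 0.64 [0.6111 0.3295 0.1732]
top knob_bar 0.49 [ 0.738  -0.4049  0.0045]
top knob_round 0.44 [ 0.6077 -0.085   0.2254]
```

View pics/m4.png

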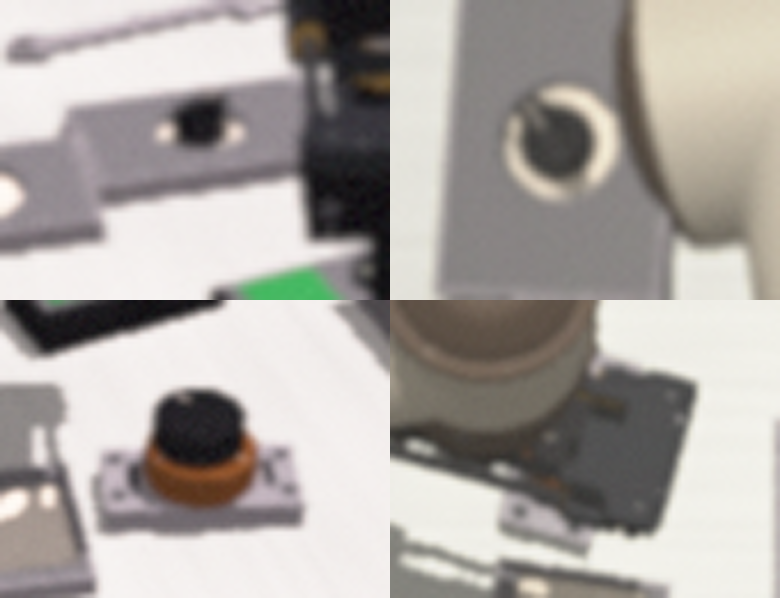

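The bar knob sits centred in its cut-out (top crop (557,143) against the cut-out middle (560,142)). The round knob is still upright on the lens, with its top face at side crop (200,418).

```bash
python3 -m jog '[1.6,2.1,0,0,-1, 1.6,2.1,1.5,0,-1, 0,0,2,0,-1, 0,0,1.5,0,-1, 0,0,1.5,0,-1, 0,0,1,0,-1, 0,0,0.6,0,-1, 0,0,0,0,-1]' 20; python3 -c "
from h import *
f=cams.grab_frame('side'); print(ray(f,(353.1,190.2),.222))
go([.6095,-.0925,.228],-15)"
```

```text
time: 13.4
ee_pos: [0.6093, -0.0922, 0.2259]
eef_rot: [[0.966, -0.258, -0.001], [-0.258, -0.966, -0.0], [-0.001, 0.0, -1.0]]
ft_force: [0.4, -0.0, -0.5]
opening: 0.0869
[ 0.6083 -0.0981  0.222 ]
t 13.45 pos [ 0.6097 -0.0923  0.2267] psi -14.96 turn 0.0 now-axes cm [-0.0098  0.0229 -0.1291] turned-axes cm [-0.0098  0.0228 -0.1291]
```

```bash
python3 -m jog '[0,0.1,0,0,-0.4, 0,0,0,0,-0.1, 0,0,0,0,0.1, 0,0,0,0,0.2, 0,0,0,0,0.4, 0,0,0,0,0.4, 0,0,0,0,0.4, 0,0,0,0,0.4]' 20; python3 -c "
from h import *
go([.470,.30,.197],-15)"
```

```text
time: 14.25
ee_pos: [0.6093, -0.0935, 0.2267]
eef_rot: [[0.966, -0.259, 0.0], [-0.259, -0.966, -0.0], [0.0, -0.0, -1.0]]
ft_force: [-0.2, -0.7, -0.2]
opening: 0.0491
t 14.25 pos [ 0.6093 -0.0935  0.2267] psi -14.98 turn 0.0 now-axes cm [-23.629  -34.4093   2.9623] turned-axes cm [-23.6377 -34.403    2.9658]
```

```bash
python3 -m jog '[0,0,-0.5,0,0.5, 0,0,-1.5,0,0.5, 0,0,-2,0,0.5, 0,0,-2,0,0.5, -1,-1.5,0,0,0.5, -2,-3,0,0,0.5, -2.4,-3.5,0,0,0.5, -2.4,-3.5,0,0,0.5]' 25; python3 -m jog '[-2.4,-3.5,0,0,0.5, -2.4,-3.5,0,0,0.5, -2.4,-3.5,0,0,0.5, -2.4,-3.5,0,0,0.5, -2.4,-3.5,0,0,0.5, -2,-3,0,0,0.5, -1,-1,0,0,0.5, 0,0,0,0,0.5]'; python3 -c "
from h import *
go([.470,.30,.197],-15)"
```

```text
time: 15.05
ee_pos: [0.5621, 0.0394, 0.2856]
eef_rot: [[0.966, -0.259, -0.002], [-0.259, -0.966, 0.0], [-0.002, 0.0, -1.0]]
ft_force: [0.8, 1.4, -0.9]
opening: 0.0493
time: 15.85
ee_pos: [0.4727, 0.2857, 0.2858]
eef_rot: [[0.967, -0.255, -0.001], [-0.255, -0.967, -0.001], [-0.001, 0.001, -1.0]]
ft_force: [0.5, -0.7, -0.6]
opening: 0.0491
t 15.85 pos [0.4727 0.2857 0.2858] psi -14.8 turn 0.2 now-axes cm [-0.6161 -1.3187  8.8755] turned-axes cm [-0.631  -1.3069  8.8762]
```

```bash
python3 -m jog '[-0.7,-1.3,1,0,0.5, 0,0,2,0,0.5, 0,0,2,0,0.5, 0,0,2,0,0.5, 0,0,1,0,0.5, 0,0,0.6,0,0.5, 0,0,0.3,0,0.5, 0,0,0,0,0.5]'; python3 -c "
from h import *
go([.4695,.30,.1947],-15)"
```

```text
time: 16.65
ee_pos: [0.4712, 0.2986, 0.1977]
eef_rot: [[0.966, -0.259, 0.0], [-0.259, -0.966, 0.0], [0.0, -0.0, -1.0]]
ft_force: [0.6, -0.5, -0.8]
opening: 0.0493
t 16.65 pos [0.4712 0.2986 0.1977] psi -15.01 turn -0.0 now-axes cm [-0.1972 -0.0903  0.3033] turned-axes cm [-0.1971 -0.0904  0.3033]
```

```bash
python3 -m jog '[-0.2,-0.1,0.2,0,0.5, 0,0,0.1,0,0.5, 0,0,0,0,0.5, 0,0,0,0,-0.3, 0,0,0,0,-0.6, 0,0,0,0,-0.8, 0,0,0,0,-1, 0,0,0,0,-1]'; python3 -m jog '[0,0,-1,0,-1, 0,0,-2,0,-1, 0,0,-3,0,-1, 0,0,-3,8.4,-1, 0,0,-2,8.4,-1, 1.5,3,0,8.4,-1, 1.5,3,0,8.4,-1, 1.5,3,0,8.4,-1]'; python3 -c "
from h import *
go([.6095,-.0935,.30],-90)"
```

```text
time: 17.45
ee_pos: [0.4693, 0.3001, 0.1946]
eef_rot: [[0.966, -0.259, 0.0], [-0.259, -0.966, 0.0], [0.0, -0.0, -1.0]]
ft_force: [0.4, 0.3, 0.1]
opening: 0.0807
time: 18.25
ee_pos: [0.4457, 0.202, 0.3053]
eef_rot: [[0.54, -0.842, 0.001], [-0.842, -0.54, 0.0], [0.0, -0.001, -1.0]]
ft_force: [-0.2, 0.0, 0.1]
opening: 0.0874
t 18.25 pos [0.4457 0.202  0.3053] psi -57.33 turn 32.7 now-axes cm [33.7195  2.1644  0.5349] turned-axes cm [ 29.553  -16.3803   0.532 ]
```

```bash
python3 -m jog '[0,0,0,8.2,-1, 0,0,0,8.2,-1, 0,0,0,8.2,-1, 0,0,0,8.1,-1, 3,-1.7,0,0,-1, 4,-2.2,0,0,-1, 4,-2.2,0,0,-1, 4,-2.2,0,0,-1]'; python3 -m jog '[4,-2.2,0,0,-1, 4,-2.2,0,0,-1, 3,-1.7,0,0,-1, 1,-0.5,0,0,-1, 0,0,0,0,-1, 0,0,0,0,-1, 0,0,0,0,-1, 0,0,0,0,-1]'; python3 -c "
from h import *
go([.6095,-.0935,.205],-90)
f=save('side','s5.png'); g=save('top','t5.png')
for c in('side','top'):
  for n in('knob_round','lens'):
    for d in cams.spot_in(c,n): print(c,n,round(d['p'],2),np.array(d['xyz']))
sc=lambda a,s:cv2.resize(a,s,interpolation=2)
cv2.imwrite('pics/m5.png',np.hstack([np.vstack([sc(f['frame'][120:170,235:300],(390,300)),sc(g['frame'][193:243,155:220],(390,300))]),sc(f['frame'][160:240,290:400],(410,300*1)).repeat(2,0)])[:,:,::-1])"
```

```text
time: 19.05
ee_pos: [0.5303, 0.0521, 0.3057]
eef_rot: [[0.006, -1.0, 0.002], [-1.0, -0.006, 0.0], [-0.0, -0.002, -1.0]]
ft_force: [0.7, 0.0, -0.3]
opening: 0.0872
time: 19.85
ee_pos: [0.5958, -0.0649, 0.3051]
eef_rot: [[0.007, -1.0, 0.001], [-1.0, -0.007, 0.0], [-0.0, -0.001, -1.0]]
ft_force: [0.8, -0.1, 0.8]
opening: 0.0872
t 19.85 pos [ 0.5958 -0.0649  0.3051] psi -89.58 turn 0.4 now-axes cm [ 2.8686 -1.3429 10.014 ] turned-axes cm [ 2.8565 -1.3707 10.0137]
side knob_round 0.46 [0.4668 0.2874 0.1864]
side lens 0.67 [ 0.6085 -0.1047  0.1992]
top knob_round 0.82 [0.4693 0.2988 0.1902]
top lens 0.47 [ 0.6057 -0.1071  0.2026]
```

View pics/m5.png

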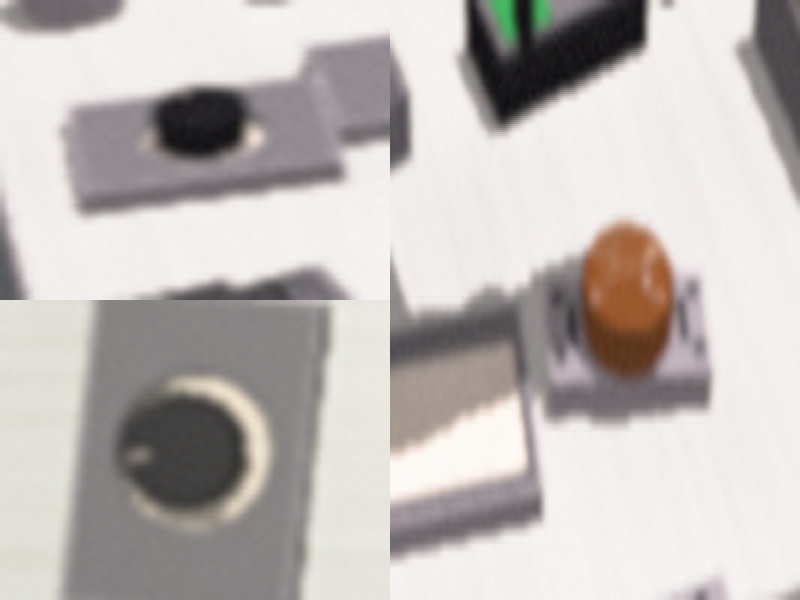

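The round knob stands level in its cut-out, offset about 4 mm at most. The lens is alone on the plate, with its top at crop (628,265).

```bash
python3 -m jog '[1.5,-0.7,0,0.4,-1, 1.4,-0.65,2,0,-1, 0,0,2,0,-1, 0,0,2,0,-1, 0,0,2,0,-1, 0,0,1.2,0,-1, 0,0,0.8,0,-1, 0,0,0,0,-1]' 20; python3 -c "
from h import *
f=cams.grab_frame('side'); print(ray(f,(353.5,195),.2))
go([.6100,-.0935,.203],-90)"
```

```text
time: 20.95
ee_pos: [0.6095, -0.0954, 0.2036]
eef_rot: [[-0.002, -1.0, -0.002], [-1.0, 0.002, -0.0], [0.0, 0.002, -1.0]]
ft_force: [0.2, -0.3, -0.3]
opening: 0.087
[ 0.6135 -0.09    0.2   ]
t 21.0 pos [ 0.61   -0.0954  0.2047] psi -90.09 turn -0.1 now-axes cm [-0.1912  0.0044  0.1651] turned-axes cm [-0.1911  0.0041  0.1652]
```

```bash
python3 -m jog '[-0.2,-0.1,0.1,0,-0.8, 0,0,0,0,-0.6, 0,0,0,0,-0.3, 0,0,0,0,0.1, 0,0,0,0,0.3, 0,0,0,0,0.3, 0,0,0,0,0.3, 0,0,0,0,0.3]' 20; python3 -m jog '[0,0,-0.5,0,0.3, 0,0,-1,0,0.3, 0,0,-1.5,0,0.3, 0,0,-2,0,0.3, 0,0,-1,0,0.3, 0,0,0,0,0.3, 0,0,0,0,0.3, 0,0,0,0,0.3]' 25; python3 -c "
from h import *
go([.543,-.282,.25],-90)"
```

```text
time: 21.8
ee_pos: [0.6111, -0.0931, 0.204]
eef_rot: [[-0.001, -1.0, 0.001], [-1.0, 0.001, 0.0], [-0.0, -0.001, -1.0]]
ft_force: [1.0, 1.3, 2.3]
opening: 0.0616
time: 22.6
ee_pos: [0.6101, -0.0931, 0.2623]
eef_rot: [[-0.002, -1.0, -0.002], [-1.0, 0.002, 0.0], [-0.0, 0.002, -1.0]]
ft_force: [0.8, -0.4, -0.7]
opening: 0.0613
t 22.6 pos [ 0.6101 -0.0931  0.2623] psi -90.1 turn -0.1 now-axes cm [18.9023  6.6751  1.2397] turned-axes cm [18.8905  6.7108  1.2271]
```

```bash
python3 -m jog '[2,0.7,0,0,0.3, 3,1,0,0,0.3, 4,1.4,0,0,0.3, 4,1.4,0,0,0.3, 3.5,1.3,0,0,0.3, 2,0.7,0,0,0.3, 0.4,0.2,0,0,0.3, 0,0,0,0,0.3]'; python3 -m jog '[0,0,1,0,0.3, 0,0,2,0,0.3, 0,0,2,0,0.3, 0,0,1.5,0,0.3, 0,0,1,0,0.3, 0,0,0.5,0,0.3, 0,0,0,0,0.3, 0,0,0,0,0.3]'; python3 -c "
from h import *
go([.543,-.282,.178],-90); f=save('side','s6.png')
cv2.imwrite('pics/s6c.png',cv2.resize(f['frame'][200:380,280:450],None,fx=3,fy=3,interpolation=2)[:,:,::-1])"
```

```text
time: 23.4
ee_pos: [0.5429, -0.2824, 0.2626]
eef_rot: [[-0.003, -1.0, -0.001], [-1.0, 0.003, 0.001], [-0.001, 0.001, -1.0]]
ft_force: [0.6, -1.0, -1.6]
opening: 0.0612
time: 24.2
ee_pos: [0.5441, -0.282, 0.1842]
eef_rot: [[-0.001, -1.0, 0.001], [-1.0, 0.001, -0.001], [0.001, -0.001, -1.0]]
ft_force: [0.6, -0.3, -1.0]
opening: 0.0613
t 24.2 pos [ 0.5441 -0.282   0.1842] psi -90.05 turn -0.0 now-axes cm [0.0045 0.1062 0.6194] turned-axes cm [0.0048 0.1055 0.6195]
```

View pics/s6c.png

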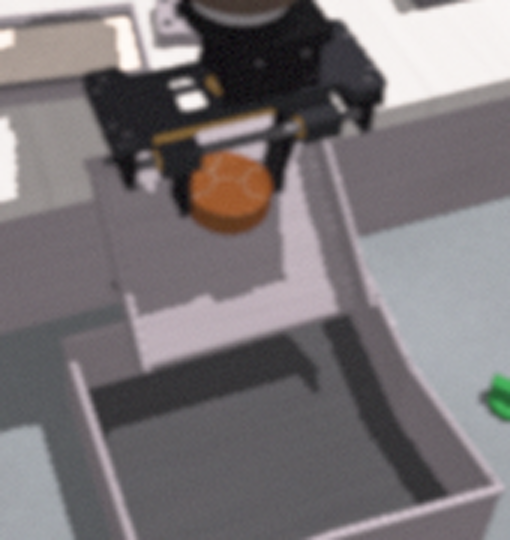

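The lens is held flat over the slide at (230,190), between the side walls. I'll lower it a little and release.

```bash
python3 -m jog '[0,0,0.4,0,0.3, 0,0,0.3,0,0.3, 0,0,0,0,0.3, 0,0,0,0,-1, 0,0,0,0,-1, 0,0,0,0,-1, 0,0,0,0,-1, 0,0,0,0,-1]'; python3 -m jog '[0,0,-2,0,-1, 0,0,-3,0,-1, 0,0,-3,0,-1, 0,0,-3,-8.3,-1, 0,0,-1,-8.3,-1, -2,-1,0,-8.3,-1, -2,-1,0,-8.3,-1, -2,-1,0,-8.3,-1]'; python3 -c "
from h import *
go([.61,-.0935,.25],-15)
for c in('side','top'):
  cams.grab_frame(c)
  for n in('lens','latch_plate'):
    for d in cams.spot_in(c,n): print(c,n,round(d['p'],2),np.array(d['xyz']))"
```

```text
time: 25.05
ee_pos: [0.5435, -0.2821, 0.1767]
eef_rot: [[-0.002, -1.0, 0.0], [-1.0, 0.002, -0.0], [0.0, -0.0, -1.0]]
ft_force: [0.9, 0.1, 0.2]
opening: 0.0857
time: 25.85
ee_pos: [0.5456, -0.2148, 0.2965]
eef_rot: [[0.666, -0.746, 0.0], [-0.746, -0.666, 0.0], [0.0, -0.0, -1.0]]
ft_force: [0.3, -0.2, 0.9]
opening: 0.0873
t 25.85 pos [ 0.5456 -0.2148  0.2965] psi -48.27 turn -33.3 now-axes cm [ -4.7696 -12.8805   4.6478] turned-axes cm [  3.0796 -13.386    4.6463]
side lens 0.67 [ 0.5314 -0.3792  0.022 ]
side latch_plate 0.88 [ 0.6276 -0.1143  0.1791]
```

```bash
python3 -m jog '[0,0,0,-8.3,-1, 0,0,0,-8.3,-1, 0,0,0,-8.3,-1, 0,0,0,-8.4,-1, 0,0,0,0,-1, 0,0,0,0,-1, 0,0,0,0,-1, 0,0,0,0,-1]'; python3 -c "
from h import *
go([.61,-.0935,.25],-15)
f=save('side','s7.png'); g=save('top','t7.png')
for c in('side','top'):
  for n in('lens','latch_plate'):
    for d in cams.spot_in(c,n): print(c,n,round(d['p'],2),np.array(d['xyz']))
sc=lambda a,s:cv2.resize(a,s,interpolation=2)
cv2.imwrite('pics/m7.png',np.hstack([sc(f['frame'][180:240,310:390],(400,300)),sc(g['frame'][135:195,300:380],(400,300))])[:,:,::-1])"
```

```text
time: 26.95
ee_pos: [0.5455, -0.2156, 0.2965]
eef_rot: [[0.964, -0.265, -0.0], [-0.265, -0.964, -0.0], [-0.0, 0.0, -1.0]]
ft_force: [0.1, -0.5, 0.0]
opening: 0.087
t 26.95 pos [ 0.5455 -0.2156  0.2965] psi -15.38 turn -0.4 now-axes cm [  2.9799 -13.4884   4.6483] turned-axes cm [  3.0699 -13.468    4.649 ]
side lens 0.82 [ 0.5351 -0.3789  0.0233]
side latch_plate 0.8 [ 0.6226 -0.1192  0.1786]
side latch_plate 0.19 [0.6101 0.3262 0.185 ]
top lens 0.68 [0.611  0.3279 0.1771]
top lens 0.5 [ 0.5195 -0.3788  0.026 ]
```

View pics/m7.png

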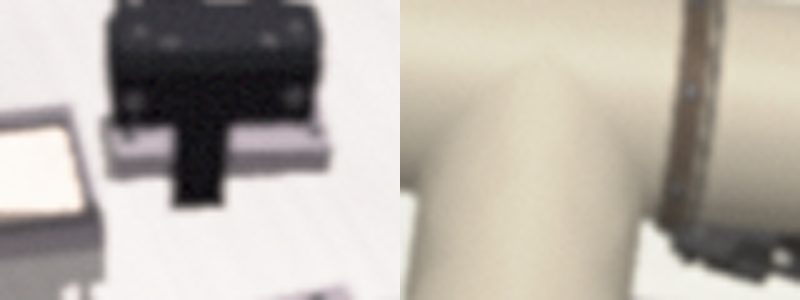

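The gripper hides most of the plate in both views, but its near edge in the side view, columns 330.6–376, is where it was before (331.6–375.9). So it has not moved, and the lens is in the bin. Next is the grasp on the plate.

```bash
python3 -m jog '[0.7,-3,0,-0.4,-1, 0.7,-3.5,0,0,-1, 0.8,-3.5,0,0,-1, 0.7,-3,0,0,-1, 0.1,-0.5,2,0,-1, 0,0,2.5,0,-1, 0,0,2,0,-1, 0,0,0,0,-1]'; python3 -c "
from h import *
go([.61,-.093,.186],-15); f=cams.grab_frame('side')"
```

```text
time: 28.05
ee_pos: [0.6076, -0.0925, 0.2282]
eef_rot: [[0.966, -0.257, -0.007], [-0.257, -0.966, 0.0], [-0.007, 0.002, -1.0]]
ft_force: [0.2, -0.0, -0.4]
opening: 0.0872
t 28.05 pos [ 0.6076 -0.0925  0.2282] psi -14.9 turn 0.1 now-axes cm [ 0.2776 -0.0165  4.2134] turned-axes cm [ 0.2482 -0.0102  4.2153]
```

```bash
python3 -m jog '[0.2,0,1,0,-1, 0,0,1.5,0,-1, 0,0,1,0,-1, 0,0,0.5,0,-1, 0,0,0,0,-0.7, 0,0,0,0,-0.4, 0,0,0,0,-0.1, 0,0,0,0,0.3]' 40; python3 -m jog '[0,0,0,0,0.6, 0,0,0,0,0.6, 0,0,0,0,0.6, 0,0,0,0,0.6, 0,0,0,0,0.6, 0,0,-0.3,0,0.6, 0,0,-0.5,0,0.6, 0,0,0,0,0.6]' 40; python3 -c "
from h import *
go([.470,-.091,.25],-8.2); f=cams.grab_frame('side')"
```

```text
time: 28.9
ee_pos: [0.6116, -0.0933, 0.1922]
eef_rot: [[0.966, -0.257, 0.001], [-0.257, -0.966, 0.0], [0.001, -0.0, -1.0]]
ft_force: [1.2, 0.5, 0.1]
opening: 0.0628
time: 29.7
ee_pos: [0.6113, -0.0935, 0.1997]
eef_rot: [[0.966, -0.257, 0.0], [-0.257, -0.966, -0.0], [0.0, 0.0, -1.0]]
ft_force: [0.8, -0.3, -1.7]
opening: 0.0548
t 29.7 pos [ 0.6113 -0.0935  0.1997] psi -14.89 turn -6.7 now-axes cm [-13.7218   3.3934  -5.0271] turned-axes cm [-14.0241   1.7704  -5.0263]
```

The grip is shallow: the tips were only about 3 mm below the plate's top. I'll set the plate back down and grip deeper.

```bash
python3 -m jog '[0,0,0.4,0,0.6, 0,0,0.3,0,0.6, 0,0,0.1,0,0.6, 0,0,0,0,0.6, 0,0,0,0,0, 0,0,0,0,-0.6, 0,0,0,0,-0.6, 0,0,0,0,-0.6]'; python3 -c "
from h import *
go([.61,-.093,.186],-15)"
```

```text
time: 30.55
ee_pos: [0.6117, -0.0933, 0.1913]
eef_rot: [[0.966, -0.257, 0.001], [-0.257, -0.966, -0.0], [0.001, -0.0, -1.0]]
ft_force: [0.1, -0.7, 0.8]
opening: 0.0673
t 30.55 pos [ 0.6117 -0.0933  0.1913] psi -14.89 turn 0.1 now-axes cm [-0.171   0.0113  0.5263] turned-axes cm [-0.1707  0.0116  0.5264]
```

```bash
python3 -m jog '[0,0,0.3,0,-0.6, 0,0,0.3,0,-0.6, 0,0,0,0,-0.6, 0,0,0,0,-0.6, 0,0,0,0,-0.2, 0,0,0,0,0.2, 0,0,0,0,0.6, 0,0,0,0,0.6]' 40; python3 -m jog '[0,0,0,0,0.6, 0,0,0,0,0.6, 0,0,0,0,0.6, 0,0,0,0,0.6, 0,0,0,0,0.6, 0,0,0,0,0.6, 0,0,0,0,0.6, 0,0,0,0,0.6]'; python3 -m jog '[0,0,-0.5,0,0.6, 0,0,-1,0,0.6, 0,0,-1.5,0,0.6, 0,0,-1.5,0,0.6, 0,0,0,-6.7,0.6, 0,0,0,0,0.6, 0,0,0,0,0.6, 0,0,0,0,0.6]'; python3 -c "
from h import *
go([.470,-.091,.25],-8.2); f=save('side','s8.png')
cv2.imwrite('pics/s8c.png',cv2.resize(f['frame'][150:240,290:400],None,fx=5,fy=5,interpolation=2)[:,:,::-1])"
```

```text
time: 31.35
ee_pos: [0.6114, -0.0933, 0.1857]
eef_rot: [[0.966, -0.257, 0.0], [-0.257, -0.966, -0.0], [0.0, -0.0, -1.0]]
ft_force: [0.1, 0.4, 0.4]
opening: 0.0553
time: 32.15
ee_pos: [0.6114, -0.0933, 0.1857]
eef_rot: [[0.966, -0.257, 0.0], [-0.257, -0.966, -0.0], [0.0, 0.0, -1.0]]
ft_force: [0.1, -0.4, 2.1]
opening: 0.0554
time: 32.95
ee_pos: [0.611, -0.0933, 0.2301]
eef_rot: [[0.99, -0.144, -0.001], [-0.144, -0.99, 0.0], [-0.001, 0.0, -1.0]]
ft_force: [-0.2, 0.9, -2.3]
opening: 0.0554
t 32.95 pos [ 0.611  -0.0933  0.2301] psi -8.28 turn -0.1 now-axes cm [-13.9872   1.8031  -1.9743] turned-axes cm [-13.9874   1.7837  -1.9904]
```

View pics/s8c.png

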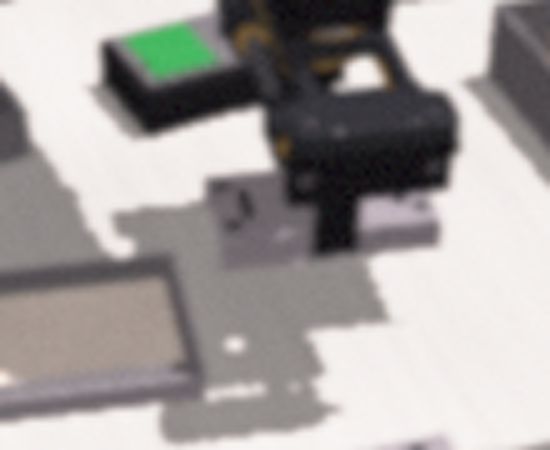

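The plate hangs level, spanning (210–440) with the finger at 335, near its middle. I'll carry it to its tray.

```bash
python3 -m jog '[-2,0.3,0,0,0.6, -3,0.4,0,0,0.6, -3.5,0.5,0,0,0.6, -3,0.4,0,0,0.6, -2,0.2,0,0,0.6, -0.5,0,0,0,0.6, 0,0,0,0,0.6, 0,0,0,0,0.6]'; python3 -m jog '[0,0,0.5,0,0.6, 0,0,0.7,0,0.6, 0,0,0.7,0,0.6, 0,0,0.4,0,0.6, 0,0,0,0,0.6, 0,0,0,0,0.6, 0,0,0,0,0.6, 0,0,0,0,0.6]'; python3 -c "
from h import *
go([.470,-.091,.194],-8.2); f=save('side','s9.png')
cv2.imwrite('pics/s9c.png',cv2.resize(f['frame'][160:250,250:360],None,fx=5,fy=5,interpolation=2)[:,:,::-1])"
```

```text
time: 33.8
ee_pos: [0.4712, -0.0911, 0.2308]
eef_rot: [[0.99, -0.142, 0.001], [-0.142, -0.99, -0.0], [0.001, -0.0, -1.0]]
ft_force: [0.0, 0.2, -3.0]
opening: 0.0553
time: 34.6
ee_pos: [0.4703, -0.0912, 0.2079]
eef_rot: [[0.99, -0.142, 0.001], [-0.142, -0.99, 0.0], [0.001, -0.0, -1.0]]
ft_force: [0.7, -0.4, -1.4]
opening: 0.0554
t 34.6 pos [ 0.4703 -0.0912  0.2079] psi -8.18 turn 0.0 now-axes cm [-0.0372 -0.012   1.3877] turned-axes cm [-0.0362 -0.0122  1.3878]
```

View pics/s9c.png

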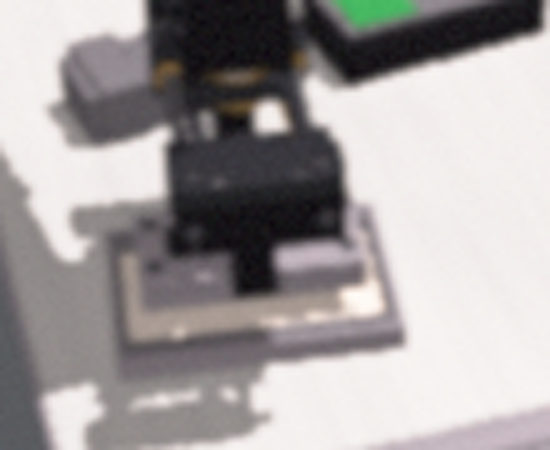

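The plate (140–362) lies centred over the cut-out (125–382). I'll lower it.

```bash
python3 -m jog '[0,0,0.5,0,0.6, 0,0,0.4,0,0.6, 0,0,0.3,0,0.6, 0,0,0.1,0,0.6, 0,0,0,0,0.6, 0,0,0,0,0.6, 0,0,0,0,0.6, 0,0,0,0,0.6]'; python3 -c "
from h import *
go([.470,-.091,.1937],-8.2)"
```

```text
time: 35.45
ee_pos: [0.4703, -0.0912, 0.1947]
eef_rot: [[0.99, -0.142, 0.0], [-0.142, -0.99, 0.0], [0.0, -0.0, -1.0]]
ft_force: [-0.9, 0.0, -1.9]
opening: 0.0556
t 35.45 pos [ 0.4703 -0.0912  0.1947] psi -8.19 turn 0.0 now-axes cm [-0.0282 -0.0135  0.1008] turned-axes cm [-0.0282 -0.0135  0.1008]
```

```bash
python3 -m jog '[0,0,0.1,0,0.6, 0,0,0,0,0.6, 0,0,0,0,0, 0,0,0,0,-0.5, 0,0,0,0,-0.9, 0,0,0,0,-1, 0,0,0,0,-1, 0,0,0,0,-1]'; python3 -m jog '[0,0,-1,0,-1, 0,0,-2,0,-1, 0,0,-3,0,-1, 0,0,-3,0,-1, 0,0,-2,0,-1, 0,-4,0,0,-1, 0,-5,0,0,-1, 0,-5,0,0,-1]'; python3 -c "
from h import *
f=save('side','s10.png'); g=save('top','t10.png'); print(r.observe()['time'])
for c in('side','top'):
  for n in('knob_bar','knob_round','lens','latch_plate'):
    for d in cams.spot_in(c,n): print(c,n,round(d['p'],2),np.array(d['xyz']))
  for m in cams.masks_of(c,'latch_plate')[:1]:
    F=f if c=='side' else g
    W=np.array([ray(F,p,.186)[:2] for p in np.argwhere(m['pixels'])[:,::-1]],np.float32); print('plate',c,W.mean(0),cv2.minAreaRect(W))
cv2.imwrite('pics/m10.png',np.vstack([f['frame'][100:400,150:500],g['frame'][100:280,150:500]]).repeat(1,0)[:,:,::-1])"
```

```text
time: 36.25
ee_pos: [0.4702, -0.0912, 0.1936]
eef_rot: [[0.99, -0.142, 0.0], [-0.142, -0.99, -0.0], [0.0, -0.0, -1.0]]
ft_force: [1.3, 0.6, -0.2]
opening: 0.0839
time: 37.05
ee_pos: [0.4902, 0.0485, 0.305]
eef_rot: [[0.99, -0.144, 0.002], [-0.144, -0.99, 0.001], [0.002, -0.001, -1.0]]
ft_force: [1.0, 0.6, 0.1]
opening: 0.0866
37.15
side knob_bar 0.69 [0.4375 0.2686 0.1728]
side knob_bar 0.55 [ 0.3337 -0.433   0.0139]
side knob_bar 0.44 [ 0.7262 -0.4135  0.0117]
side knob_bar 0.43 [0.6159 0.3229 0.1824]
side knob_round 0.5 [0.4671 0.2854 0.186 ]
side lens 0.57 [ 0.5319 -0.3792  0.023 ]
side latch_plate 0.78 [ 0.4685 -0.1044  0.1887]
plate side [ 0.4669 -0.1031] ((0.4676138162612915, -0.10204958915710449), (0.07480484247207642, 0.10921313613653183), 81.41158294677734)
top knob_bar 0.62 [ 0.7353 -0.4077  0.0068]
top knob_bar 0.48 [0.6118 0.324  0.1769]
top knob_round 0.62 [ 0.4729 -0.0918  0.1824]
top lens 0.69 [ 0.5398 -0.3721  0.028 ]
top latch_plate 0.7 [ 0.4737 -0.0893  0.1827]
plate top [ 0.4725 -0.0899] ((0.4726628065109253, -0.08991140872240067), (0.05574912577867508, 0.11011470854282379), 81.7206802368164)
```

View pics/m10.png

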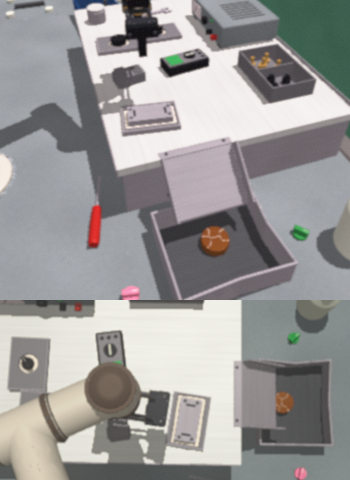

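The view shows the lens lying in the bin at (215,240). The plate is framed by its cut-out at (150,115), and both knobs are in their trays. Handing in.

```bash
python3 -c "
from h import *
print(r.finish_job(), r.observe()['time'])"
```

```text
the job is handed in; nothing more can be done
the job is handed in; nothing more can be done
```

I took the stack apart, put all three parts in their cut-outs and scrapped the lens down the chute. I handed in at about 37 s of the 106 s; the hand-in gives no verdict.

| Part | Last check |
|---|---|
| Bar knob | Upright in the small cut-out, within about 2 mm of its middle in the clear top view; the last network readings, with the arm partly in view, put it up to about 7 mm off |
| Round knob | Level in the larger cut-out, 1 mm off by the network and about 4 mm off by eye |
| Latch plate | Flat in the rectangular cut-out, about 3 mm off in the top view and well under 1° off its length |
| Lens | Lying in the bin, clear of the walls, in both views |

- **Regrip:** The first grip on the plate was only about 3 mm deep, so I set it back down and gripped it lower before carrying it.
- **Network disagreements:** The side view places the upright parts about 10 mm nearer to its camera, because it sees only their near face. In the last pictures the networks also gave a false bar knob near the round tray and a false round knob on the plate. I set both aside after comparing them with the pictures.
- **Round knob check:** The arm hid the round knob from the top camera in the final view, so its position comes from the earlier clear view. The last side view still agreed with it.

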